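# Switch off the cell charger's outlet

### The job

The AA cells in the plug-in cell charger are full: switch off its outlet on the bench power box by lightly pressing down the raised near half (towards the robot) of the rocker switch straight in front of it with the fingertips, then take the hand away. Touch none of the other three switches, leave every plug seated in its outlet, and leave the other things on the bench where they are.

Things in the scene. Friction and masses are not known exactly. Their poses are not given: they have to be found in the camera images.
- powerbox: grey steel power box fixed to the bench, 120 (x) by 370 mm (y), cover 54 mm high, a fixing ear at each end (422 mm over all). Origin: centre of underside; x away from the robot, y along the box. Four outlets in a row, 82 mm apart, 24 mm beyond the centre line, a plug in each; 60 mm nearer the robot, straight in front of each, is that outlet's own rocker, its bezel 2 mm above the cover
- charger: cell charger, the plug to be switched off: flat white block 66 mm wide (y), 86 mm long (x, from 22 mm before to 64 mm beyond its origin), 34 mm high, with four AA cells lying side by side along x in its top. Loose, held only by its blades. Origin on the box's cover midway between its blades, axes like the box's
- usb: USB charger: white block 30 (x) by 44 (y) by 36 mm high, two dark ports in its top; plugged in loosely, origin as the charger's
- timer: dial timer: white block 56 by 58 mm with a round grey toothed dial and a small knob on top, 41 mm high; plugged in loosely, origin as the charger's
- tap: cube tap: plain white cube 36 by 36 by 30 mm with an empty outlet in its top; plugged in loosely, origin as the charger's
- rocker_charger: black rocker of the switch in front of the cell charger, 33 mm along x by 25 mm along y. Its face is a shallow V: the half that is down lies level, 5 mm above the origin, the other half stands up, its outer edge 12 mm above the origin. Origin on the pivot axis (its own y), in its middle, 56 mm above the bench; its own x points away from the robot and tips with the rocker
- sw_charger (a joint): tilt of rocker_charger, rad: +0.22 = far half down, near half raised = on; -0.22 = near half down = off; on at the start. A stiff hinge with no spring: 2 to 4 N near the outer edge of the raised half tips it over to a firm stop, and it stays where it is left
- rocker_usb: black rocker of the switch in front of the USB charger, 33 mm along x by 25 mm along y. Its face is a shallow V: the half that is down lies level, 5 mm above the origin, the other half stands up, its outer edge 12 mm above the origin. Origin on the pivot axis (its own y), in its middle, 56 mm above the bench; its own x points away from the robot and tips with the rocker
- sw_usb (a joint): tilt of rocker_usb, rad: +0.22 = far half down, near half raised = on; -0.22 = near half down = off; on at the start. A stiff hinge with no spring: 2 to 4 N near the outer edge of the raised half tips it over to a firm stop, and it stays where it is left
- rocker_timer: black rocker of the switch in front of the dial timer, 33 mm along x by 25 mm along y. Its face is a shallow V: the half that is down lies level, 5 mm above the origin, the other half stands up, its outer edge 12 mm above the origin. Origin on the pivot axis (its own y), in its middle, 56 mm above the bench; its own x points away from the robot and tips with the rocker
- sw_timer (a joint): tilt of rocker_timer, rad: +0.22 = far half down, near half raised = on; -0.22 = near half down = off; on at the start. A stiff hinge with no spring: 2 to 4 N near the outer edge of the raised half tips it over to a firm stop, and it stays where it is left
- rocker_tap: black rocker of the switch in front of the cube tap, 33 mm along x by 25 mm along y. Its face is a shallow V: the half that is down lies level, 5 mm above the origin, the other half stands up, its outer edge 12 mm above the origin. Origin on the pivot axis (its own y), in its middle, 56 mm above the bench; its own x points away from the robot and tips with the rocker
- sw_tap (a joint): tilt of rocker_tap, rad: +0.22 = far half down, near half raised = on; -0.22 = near half down = off; off at the start. A stiff hinge with no spring: 2 to 4 N near the outer edge of the raised half tips it over to a firm stop, and it stays where it is left
- screwdriver: screwdriver 210 mm long, handle under 30 mm thick, lying roughly along the box on the robot's side, about 120 mm from its centre line
- tape: tape measure on edge, about 32 by 76 mm, 62 mm high, beyond the box; origin under its centre
- screwjar: screw-top glass jar, 66 mm across, 85 mm high, beyond the box; origin under its centre
- spraycan: spray can, 65 mm across, 170 mm high, beside the left (+y) end of the box; origin under its centre
- pack: black cordless-tool battery pack, 116 by 74 mm, 62 mm high, beside the box's right (-y) end; origin under its centre
Not all that is in view belongs to the job. What is shaped like the timer but brown is not meant.

How it is judged:
On the way, in this order (a step that is already met when the one before it is completed fails the run):
1. the fingertips press on the charger's switch (contact force between rocker_charger and the fingers above 0.5 N), for 0.02 s.
2. the charger's switch is tipped over to off (value of joint sw_charger below -0.07 rad), for 0.1 s.
At the end, for the whole second after the job is handed in: The charger's rocker is off (below -0.07 rad), the cube tap's too (below -0.15), the USB charger's and the timer's on (above 0.15); every plug is within 6 mm of its start and upright within 0.1 rad; screwdriver, tape, jar, can and battery pack are within 15 mm of their starts (value of joint sw_charger below -0.07 rad and value of joint each of sw_usb, sw_timer above 0.15 rad and value of joint sw_tap below -0.15 rad and distance of each of charger, usb, timer, tap from where it was at the start of the episode below 0.006 m and angle between each of charger, usb, timer, tap's own z axis and vertical below 0.1 rad and distance of each of screwdriver, tape, screwjar, spraycan, pack from where it was at the start of the episode below 0.015 m); the robot touches nothing.
It fails at once if one of the other three switches is touched (contact force between any of rocker_usb, rocker_timer, rocker_tap and the fingers above 1 N or contact force between any of rocker_usb, rocker_timer, rocker_tap and the arm above 1 N).
It fails at once if the charger's switch is pressed hard (over 35 N) (contact force between rocker_charger and anything else above 35 N).
It fails at once if the power box is pushed hard (over 35 N) (contact force between powerbox and the fingers above 35 N or contact force between powerbox and the arm above 35 N).
It fails at once if a plug is shifted, lifted or pulled (over 6 mm) (distance of any of charger, usb, timer, tap from where it was at the start of the episode above 0.006 m).
It fails at once if another thing on the bench is moved (over 15 mm) (distance of any of screwdriver, tape, screwjar, spraycan, pack from where it was at the start of the episode above 0.015 m).
It also fails if it takes over 32 s, if anything falls off the work surface, if the arm or the gripper's body presses on something with over 40 N, if the wrist force passes 120 N, or if a joint passes its speed limit or range.

### The arm

A 6-joint arm with a two-finger parallel gripper is mounted at the origin on the work surface. World frame = base frame: x ahead of the robot, y to its left, z up, the work surface at z = 0. Lengths are in m, angles in rad, forces in N, time in s.
With the tool pointing down it reaches from about 0.35 to 0.725 m from the base axis. Payload 6 kg.
Tool frame: the origin (TCP) lies on the centre line of the jaws, within the pads' length; the fingertips stand ahead of it and the grasp point (between the pads) lies 5 mm behind it (arm.tips_ahead is the z of the fingertips in the tool frame, in m); z points along the fingers, y is the line along which they close (so a half turn about z gives the same grasp; the last joint's range is limited). The gripper opens to 85 mm and grips with 20 to 120 N. Pads are 22 mm wide; open, the fingers measure 114 mm over their backs; the gripper's body (76 mm by 85 mm) begins 54 mm behind the grasp point. The pads swing forward as they close: fully open they stand 13 mm farther back than shut.
Start: joints at [1.601, 0.04, 0.085, 0, -1.615, -0.334], TCP at [0.179, 0.573, 0.245] pointing down, gripper open.
Joint ranges: [-2.56, 2.56], [-1.29, 2.01], [-1.08, 1.49], [-3.29, 1.98], [-2.81, -0.18], [-2.99, 2.99]. Speed limits (rad/s): [2.57, 2.57, 3.01, 3.14, 3.14, 3.14].

### API

Orientations are given as a 3x3 rotation matrix whose columns are the frame's x, y, z axes.
In Python, from plant import arm gives the robot as it stands.
- The arm moves only by the tool play_rows, never from a script. Its argument "rows" is a list of rows, each a list of 7 numbers: the opening, from 0 (shut) to 1 (fully open), then the shift along the tool's x, y, z each as a share of 0.2 m, from -1 to 1, then the turn, a rotation vector about the tool's x, y, z each as a share of pi rad, from -1 to 1. A call has 1 to 20 rows; each row shifts and turns the commanded pose from where the row before left it, along the tool's axes as they then stand; what a row does not reach is not made up. A row lasts 1/8 s, in which the tool goes at most 62.5 mm and 10.7 degrees, less where a joint would pass 70% of its speed; a pose out of reach is approached as far as the arm can. A call with a number of a shift or a turn outside -1 to 1 is refused whole. A call with a gripper value outside its range is refused whole. The fingers move at their own pace and stop on an object; "force" is the grip in N (left out, the last holds). Time passes only in rows, so rows that do not move let the fingers close. It gives the time, the measured TCP pose, the force, the opening and the grip force at its end, in the units of the state.
- arm.observe(): the state, without advancing time (a new reading comes with each control period).
- arm.camera(name): name is "side" or "top" or "wrist"; returns a dict with "color" (420x560x3 uint8, red, green, blue), "mtx" (3x3 intrinsics, pixels), "position" and "rotation" of the camera in the world. Camera axes: x right, y up, looking along -z (the intrinsics and any distortion apply to the point x, -y, -z); pixel columns grow to the right and rows downward; lengths in m; the calibration is good to about 2 mm. A picture is of the moment at which its call begins. There is no depth.
- arm.finish_job(): hands the job in; it is judged then, once.
The state is a dict: "t": time; "joint_positions": joint angles; "qvel": joint speeds; "joint_efforts": joint torques, N m; "tool_pos": TCP position; "eef_rot": TCP orientation; "contact_force": force on the tool from outside, world axes, zero at the start; "torque": the same for the moment, N m; "opening": opening from 0.0 (shut) to 1.0 (fully open); "gripper_force": force on a finger pad.
Only numpy, scipy, OpenCV 4.12 (cv2) and the standard library are available. Lean on these libraries where they do the work, as an engineer would, in place of code of your own. Each camera call takes 0.05 s, during which the arm holds its last target. There are 200 camera calls.

## Working session

There is one attempt and no reset: what is moved stays moved. The work goes in short steps, Python scripts to look and compute and a tool call to move; the robot and the scene stay as the last step left them, time stands still between calls to the robot, and variables do not carry over. Pictures are saved under pics/ and viewed, at most 10 in all, crops included, and the job is handed in when it is done.

Besides the shell and the picture viewer there is one more tool, called after "Emit:" by a JSON object that holds its "fn" and its "kwargs", one argument or row to a line. play_rows: Moves the arm, as the interface text tells. Shift numbers are shares of 0.2 m and turn numbers shares of pi rad, none past 1 either way. Its arguments: {"type":"object","properties":{"rows":{"type":"array","items":{"type":"array","items":{"type":"number","minimum":-1,"maximum":1}}},"force":{"type":"number"}},"required":["rows"]}

```bash
ls; mkdir -p pics; python3 - <<'E'
from plant import arm
import cv2,numpy as np
print(arm.tips_ahead); s=arm.observe(); print(s['t'],s['tool_pos'],s['eef_rot'],s['opening'])
for n in('top','side'):
    c=arm.camera(n); cv2.imwrite(f'pics/{n}0.png',c['color'][:,:,::-1]); print(n,c['mtx'].tolist(),c['position'],c['rotation'],[k for k in c])
    np.savez(f'pics/{n}0.npz',**{k:c[k] for k in('color','mtx','position','rotation')})
E
```

```text
pics
0.014
0.0 [0.17931773 0.57225513 0.24426229] [[ 9.54211548e-01 -2.99132306e-01 -4.29745397e-04]
 [-2.99132596e-01 -9.54209992e-01 -1.72680473e-03]
 [ 1.06475727e-04  1.77628787e-03 -9.99998417e-01]] 0.9983111245147792
top [[428.1692617649374, 0.0, 281.08065577067333], [0.0, 428.1692617649374, 212.60934371087222], [0.0, 0.0, 1.0]] [0.44218954 0.00972648 0.90220305] [[-4.67211511e-04  9.81826636e-01 -1.89779446e-01]
 [-9.99919937e-01 -2.85849102e-03 -1.23267749e-02]
 [-1.26452388e-02  1.89758493e-01  9.81749363e-01]] ['color', 'mtx', 'position', 'rotation']
side [[422.7588186227996, 0.0, 288.4985253538684], [0.0, 422.7588186227996, 204.5570188827463], [0.0, 0.0, 1.0]] [ 0.23714876 -0.54510049  0.77195787] [[ 0.83698924  0.4030158  -0.37017196]
 [-0.54714656  0.60531049 -0.57812616]
 [-0.008925    0.68642369  0.72714707]] ['color', 'mtx', 'position', 'rotation']
```

View pics/top0.png

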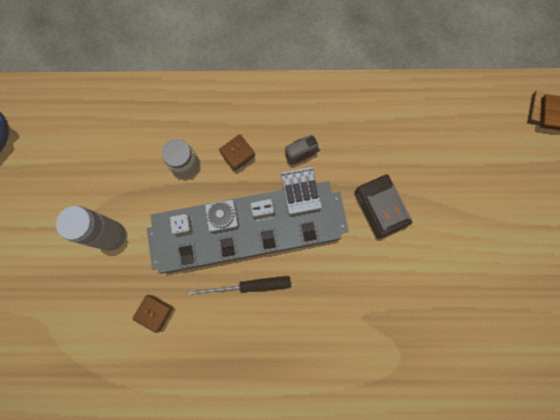

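View pics/side0.png

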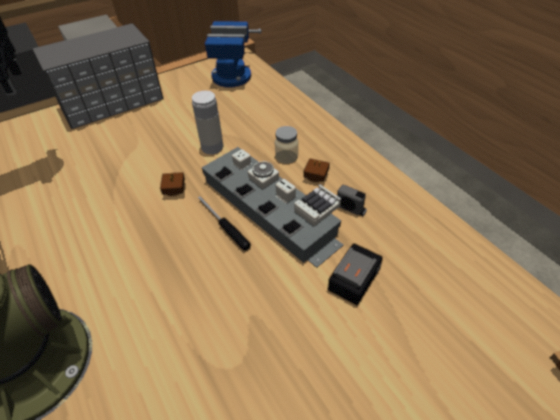

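The top view shows the rockers at about (186,254) tap, (227,247) timer, (268,239) USB and (309,232) charger. The white block with four AA cells is at (301,192), so my pick is (309,232). In the side view the same rocker is at (291,227). Other dark things are the pack (383,207), the tape (302,150) and brown blocks (237,152) and (152,313). Next I'll measure it and check one crop.

```bash
cat > h.py <<'E'
import numpy as np,cv2
def ray(c,u,v):
    K=c['mtx'];d=np.array([(u-K[0,2])/K[0,0],-(v-K[1,2])/K[1,1],-1.]);return c['position'],c['rotation']@d
def onz(c,u,v,z):
    p,d=ray(c,u,v);return p+d*(z-p[2])/d[2]
def cross(a,b):
    (p,d),(q,e)=a,b;s=np.linalg.lstsq(np.c_[d,-e],q-p,rcond=None)[0];x,y=p+s[0]*d,q+s[1]*e
    return (x+y)/2,np.linalg.norm(x-y)
def blobs(c,seeds,thr,r=14):
    g=c['color'].max(2);out=[]
    for u,v in seeds:
        m=np.zeros_like(g);m[v-r:v+r,u-r:u+r]=(g[v-r:v+r,u-r:u+r]<thr)
        n,l,st,ce=cv2.connectedComponentsWithStats(m)
        k=1+np.argmax(st[1:,4]);out.append((ce[k],st[k,4],cv2.minAreaRect(np.argwhere(l==k)[:,::-1].astype(np.float32))))
    return out
E
python3 - <<'E'
from h import *
T=dict(np.load('pics/top0.npz'));S=dict(np.load('pics/side0.npz'))
print(T['color'].max(2)[222:244:2,296:324:2])
bt=blobs(T,[(186,254),(227,247),(268,239),(309,232)],45)
bs=blobs(S,[(223,173),(246,189),(267,207),(291,227)],45)
for a,b in zip(bt,bs):
    print(a[0].round(1),a[1],[np.round(i,1) for i in a[2]],b[0].round(1),b[1],onz(T,*a[0],.062).round(4),onz(S,*b[0],.062).round(4),cross(ray(T,*a[0]),ray(S,*b[0])))
t=cv2.resize(T['color'][165:275,225:355],None,fx=4,fy=4,interpolation=2)
s=cv2.resize(S['color'][165:275,200:345],None,fx=2,fy=4,interpolation=2)[:,:280]
cv2.imwrite('pics/crop.png',np.hstack([t,s])[:,:,::-1])
E
```

```text
[[118 120 105 124 109 104  94  95  78 107 117 116 118 114]
 [117 114 107  80  72  69  67  72  72 106 119 118 113 115]
 [119 104 107  74  65  67  73  69  68  94 108 120 116 115]
 [122 125 115  74  71  71  71  73  69  92 116 117 121 115]
 [119 118 101  82  73  73  74  60  58  69 104 113 115 113]
 [123 118 117  96  57  45  51  44  53  54 104 118 116 120]
 [122 122 110 103  49  53  54  45  55  56  98 111 116 115]
 [122 121 107 107  56  54  52  56  55  48  83 103 116 117]
 [120 123 121 116  63  50  54  51  48  43  73 119 120 117]
 [120 117 121 104  79  59  67  74  87 107 111 107 118 111]
 [122 122 124 117 117 105 118 121 101 109 104  87  84  76]]Traceback (most recent call last):
  File "<stdin>", line 4, in <module>
  File "h.py", line 14, in blobs
    k=1+np.argmax(st[1:,4]);out.append((ce[k],st[k,4],cv2.minAreaRect(np.argwhere(l==k)[:,::-1].astype(np.float32))))
        ~~~~~~~~~^^^^^^^^^^
    return _wrapfunc(a, 'argmax', axis=axis, out=out, **kwds)
    return bound(*args, **kwds)
ValueError: attempt to get argmax of an empty sequence
```

Raise the threshold to 88.

```bash
python3 - <<'E'
from h import *
np.set_printoptions(suppress=True)
T=dict(np.load('pics/top0.npz'));S=dict(np.load('pics/side0.npz'))
bt=blobs(T,[(186,254),(227,247),(268,239),(309,232)],88,11)
bs=blobs(S,[(223,173),(246,189),(267,207),(291,227)],70,11)
P=[]
for a,b in zip(bt,bs):
    P.append(onz(T,*a[0],.062))
    print(a[0].round(1),a[1],[np.round(i,1) for i in a[2]],b[0].round(1),b[1],P[-1].round(4),onz(S,*b[0],.062).round(4),cross(ray(T,*a[0]),ray(S,*b[0])))
P=np.array(P)[:,:2];print(np.linalg.norm(np.diff(P,axis=0),axis=1),np.degrees(np.arctan2(*(P[0]-P[3])))) 
t=cv2.resize(T['color'][165:275,225:355],None,fx=4,fy=4,interpolation=2)
s=cv2.resize(S['color'][190:245,260:330],None,fx=4,fy=4,interpolation=2);s=np.vstack([s,s*0])
cv2.imwrite('pics/crop.png',np.hstack([t,s])[:,:,::-1])
E
```

```text
[186.2 254.5] 246 [array([186.2, 254.6]), array([18.4, 14.3]), np.float64(80.5)] [223. 173.] 123 [0.5212 0.2069 0.062 ] [0.5221 0.2003 0.062 ] (array([0.52329764, 0.2079257 , 0.05523362]), np.float64(0.0031531016014895025))
[227.1 247. ] 233 [array([227.2, 246.7]), array([18.2, 13.3]), np.float64(80.5)] [243.8 189.4] 128 [0.5358 0.1267 0.062 ] [0.5368 0.1204 0.062 ] (array([0.53802965, 0.12702503, 0.05547642]), np.float64(0.00310684417218377))
[267.9 239.4] 216 [array([268. , 239.3]), array([17.8, 12.3]), np.float64(80.5)] [266.4 207.2] 144 [0.5508 0.0463 0.062 ] [0.5518 0.0405 0.062 ] (array([0.55303827, 0.04605637, 0.0557758 ]), np.float64(0.003072324433017076))
[308.6 231.7] 228 [array([308.7, 231.4]), array([18.2, 12.9]), np.float64(78.7)] [291.3 226.6] 157 [ 0.566  -0.0341  0.062 ] [ 0.5671 -0.0399  0.062 ] (array([ 0.56839352, -0.03508482,  0.05587583]), np.float64(0.003215010867119794))
[0.08155291 0.08169919 0.08191167] -10.529729470823895
```

View pics/crop.png

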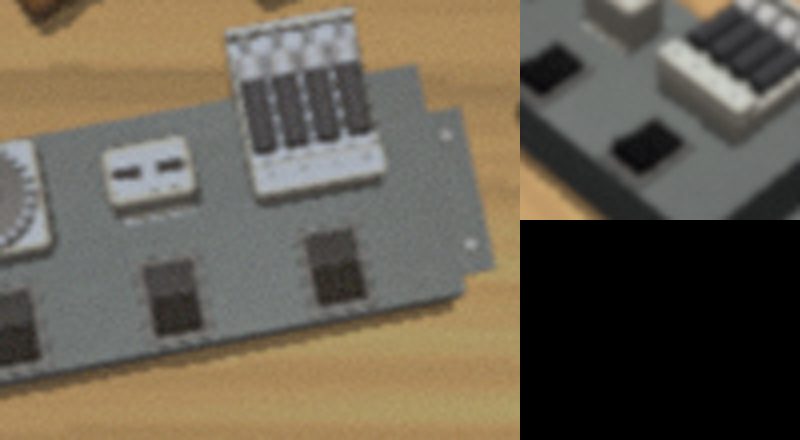

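The crop confirms it: the rocker at crop (335,268) is straight in front of the four-cell charger, one bay right of the USB block. The measured pitch of 81.7 mm and height of about 0.056 to 0.06 m fit the description. The box yaw is +10.5°, the rocker centre about (0.567, -0.036), and the press point about (0.554, -0.038). I'll shut the fingers, turn -28° about tool z and move over it, staying high.

Emit:
{"fn": "play_rows", "kwargs": {
  "rows": [
    [0,0,0,0,0,0,-0.052],
    [0,0,0,0,0,0,-0.052],
    [0,0,0,0,0,0,-0.052],
    [0,0.092,0.239,0,0,0,0],
    [0,0.092,0.239,0,0,0,0],
    [0,0.092,0.239,0,0,0,0],
    [0,0.092,0.239,0,0,0,0],
    [0,0.092,0.239,0,0,0,0],
    [0,0.092,0.239,0,0,0,0],
    [0,0.092,0.239,0,0,0,0],
    [0,0.092,0.239,0,0,0,0],
    [0,0.092,0.239,0,0,0,0],
    [0,0.092,0.239,0,0,0,0],
    [0,0.092,0.239,0,0,0,0],
    [0,0.092,0.239,0,0,0,0],
    [0,0.092,0.239,0,0,0,0],
    [0,0.092,0.239,0,0,0,0],
    [0,0,0,0,0,0,0]
  ],
  "force": 40
}}

```text
t: 2.35
tool_pos: [0.5571, -0.0401, 0.2436]
eef_rot: [[0.983, 0.181, -0.003], [0.181, -0.983, -0.001], [-0.003, 0.0, -1.0]]
contact_force: [-0.7, -0.1, 0.7]
opening: 0.002
gripper_force: 0.0
```

```bash
cat > w.py <<'E'
from plant import arm
from h import *
np.set_printoptions(suppress=True,precision=4)
s=arm.observe();R=np.array(s['eef_rot']);p=np.array(s['tool_pos'])
print(s['t'],p,R,s['opening'],s['contact_force'])
E
python3 - <<'E'
from w import *
c=arm.camera('wrist');cv2.imwrite('pics/wrist1.png',c['color'][:,:,::-1])
np.savez('pics/wrist1.npz',**{k:c[k] for k in('color','mtx','position','rotation')})
print(c['position'],c['rotation'],c['mtx'])
g=R.T@(np.array([.554,-.038,.1])-p);print('to press, tool shares',g/.2)
E
```

```text
2.35 [ 0.5571 -0.0401  0.2436] [[ 0.9835  0.1809 -0.003 ]
 [ 0.1809 -0.9835 -0.0009]
 [-0.0031  0.0004 -1.    ]] 0.0016574210566509112 [-0.6588 -0.1382  0.6791]
[ 0.637  -0.0248  0.3722] [[ 0.1812  0.9317  0.3148]
 [-0.9834  0.1719  0.0575]
 [-0.0005 -0.32    0.9474]] [[296.6906   0.     275.5382]
 [  0.     296.6906 208.6003]
 [  0.       0.       1.    ]]
to press, tool shares [-0.0109 -0.0132  0.7182]
```

View pics/wrist1.png

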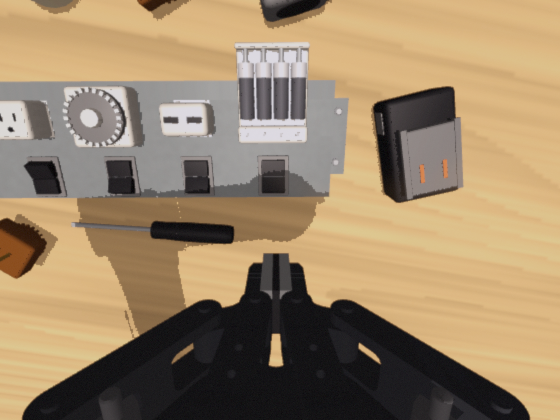

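The wrist view shows the charger's rocker at about (273,176), aligned with the shut fingers, whose tips are at about (276,255). The neighbouring rockers are well clear, with the USB one at (197,176). I'll check the rocker's position from this view.

```bash
python3 - <<'E'
from w import *
W=dict(np.load('pics/wrist1.npz'));T=dict(np.load('pics/top0.npz'));S=dict(np.load('pics/side0.npz'))
g=W['color'].max(2);print(g[152:200:2,273]);print(g[176,252:296:2])
b=blobs(W,[(273,176)],70,18)[0];print(b)
q=onz(W,*b[0],.063);print(q,cross(ray(W,*b[0]),ray(T,308.6,231.7)),cross(ray(W,*b[0]),ray(S,291.3,226.6)))
bu=blobs(W,[(197,176)],70,18)[0];print(bu[0],onz(W,*bu[0],.063))
for z in(.010,.014,.02):
    x=W['rotation'].T@(p+R@[0,0,z]-W['position']);print(z,W['mtx']@(x*[1,-1,-1]/-x[2]))
pr=q+R@[-.0135,0,0];print('press',pr,'shares',R.T@(pr-p)/.2)
E
```

```text
2.4 [ 0.5566 -0.0387  0.2441] [[ 0.9832  0.1823 -0.0023]
 [ 0.1823 -0.9832 -0.0004]
 [-0.0023  0.     -1.    ]] 0.0013471440450627272 [-0.0658  0.6053 -0.1676]
[159 154 144 159  77  94  92  92  89  65  53  52  73  43  40  38  40  36
  36  33  30  87 101 147]
[161 157 112  90  94  60  68  70  71  73  72  74  75  74  75  74  77  98
  90 100  99  98]
(array([273.1663, 182.1376]), np.int32(487), ((273.0, 181.5), (23.0, 22.0), 90.0))
[ 0.5632 -0.0356  0.063 ] (array([ 0.5648, -0.0346,  0.0697]), np.float64(0.0016079210269441448)) (array([ 0.5652, -0.0377,  0.0621]), np.float64(0.0059459243988811816))
[196.3671 178.5874] [0.5521 0.0454 0.063 ]
0.01 [274.0358 271.1975   1.    ]
0.014 [274.0754 267.3747   1.    ]
0.02 [274.1314 261.967    1.    ]
press [ 0.5499 -0.0381  0.063 ] shares [-0.0305 -0.0091  0.9052]
```

The near outer edge, at row 193 and z 0.068, puts the pivot at x≈0.568. That agrees with the top and side views, so I keep (0.5545, -0.038). First I'll descend to just above it, about TCP z 0.09.

Emit:
{"fn": "play_rows", "kwargs": {
  "rows": [
    [0,-0.009,-0.007,0.17,0,0,0],
    [0,0,0,0.17,0,0,0],
    [0,0,0,0.17,0,0,0],
    [0,0,0,0.17,0,0,0],
    [0,0,0,0.04,0,0,0],
    [0,0,0,0.03,0,0,0],
    [0,0,0,0,0,0,0],
    [0,0,0,0,0,0,0]
  ]
}}

```text
t: 3.4
tool_pos: [0.5551, -0.0362, 0.0966]
eef_rot: [[0.983, 0.185, 0.002], [0.185, -0.983, 0.0], [0.002, 0.0, -1.0]]
contact_force: [0.1, -0.4, -0.6]
opening: 0.002
gripper_force: 0.0
```

```bash
python3 - <<'E'
from w import *
S=arm.camera('side');W=arm.camera('wrist')
a=cv2.resize(S['color'][180:250,250:330],None,fx=5,fy=5,interpolation=2)
b=cv2.resize(W['color'][140:320,175:375],None,fx=2,fy=350/180,interpolation=2)
cv2.imwrite('pics/near.png',np.hstack([a,b])[:,:,::-1])
E
```

```text
3.4 [ 0.5551 -0.0362  0.0966] [[ 0.9827  0.1854  0.0019]
 [ 0.1854 -0.9827  0.0002]
 [ 0.0019  0.0002 -1.    ]] 0.002494151297760172 [ 0.1179 -0.3925 -0.6447]
```

View pics/near.png

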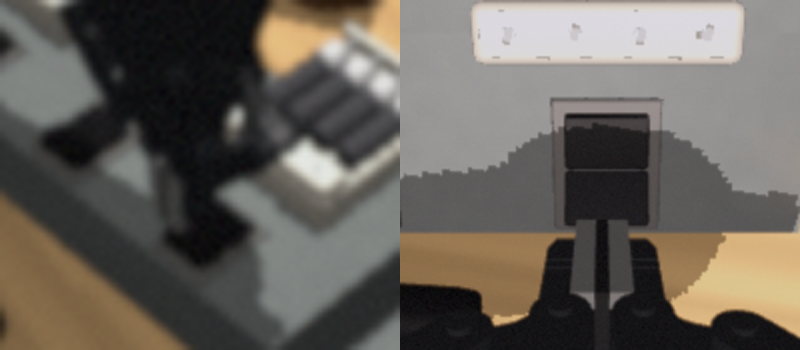

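The crop shows the tips (crop 600,225) over the near end of the charger's rocker (607,170), centred to about a millimetre in y and clear of the charger block (605,30) and the other rockers. I'll descend to about 2 mm above contact.

Emit:
{"fn": "play_rows", "kwargs": {
  "rows": [
    [0,0,0,0.03,0,0,0],
    [0,0,0,0.03,0,0,0],
    [0,0,0,0,0,0,0],
    [0,0,0,0,0,0,0]
  ]
}}

```text
t: 4.0
tool_pos: [0.5545, -0.0364, 0.0833]
eef_rot: [[0.983, 0.185, -0.0], [0.185, -0.983, -0.0], [-0.0, 0.0, -1.0]]
contact_force: [0.4, -0.3, -0.4]
opening: -0.006
gripper_force: 0.0
```

Emit:
{"fn": "play_rows", "kwargs": {
  "rows": [
    [0,0,0,0.005,0,0,0],
    [0,0,0,0.005,0,0,0],
    [0,0,0,0,0,0,0],
    [0,0,0,0,0,0,0]
  ]
}}

```text
t: 4.5
tool_pos: [0.5546, -0.0364, 0.0815]
eef_rot: [[0.983, 0.185, 0.0], [0.185, -0.983, -0.0], [0.0, 0.0, -1.0]]
contact_force: [-0.4, -0.2, 1.3]
opening: 0.003
gripper_force: 1.0
```

Emit:
{"fn": "play_rows", "kwargs": {
  "rows": [
    [0,0,0,0.005,0,0,0],
    [0,0,0,0.005,0,0,0],
    [0,0,0,0,0,0,0],
    [0,0,0,0,0,0,0]
  ]
}}

```text
t: 5.0
tool_pos: [0.5545, -0.0365, 0.0792]
eef_rot: [[0.983, 0.185, -0.0], [0.185, -0.983, -0.0], [-0.0, 0.0, -1.0]]
contact_force: [-2.2, -0.7, 2.8]
opening: 0.001
gripper_force: 1.3
```

Contact came at the expected height. I'll continue in small steps until the stop at about TCP z 0.075.

Emit:
{"fn": "play_rows", "kwargs": {
  "rows": [
    [0,0,0,0.005,0,0,0],
    [0,0,0,0.005,0,0,0],
    [0,0,0,0,0,0,0]
  ]
}}

```text
t: 5.38
tool_pos: [0.5545, -0.0363, 0.077]
eef_rot: [[0.983, 0.185, -0.0], [0.185, -0.983, -0.0], [-0.0, -0.0, -1.0]]
contact_force: [-0.1, -0.2, 1.8]
opening: 0.002
gripper_force: 0.7
```

Emit:
{"fn": "play_rows", "kwargs": {
  "rows": [
    [0,0,0,0.005,0,0,0],
    [0,0,0,0,0,0,0]
  ]
}}

```text
t: 5.62
tool_pos: [0.5545, -0.0363, 0.0761]
eef_rot: [[0.983, 0.185, -0.0], [0.185, -0.983, 0.0], [-0.0, -0.0, -1.0]]
contact_force: [-0.4, 0.3, 0.6]
opening: 0.001
gripper_force: 0.6
```

Emit:
{"fn": "play_rows", "kwargs": {
  "rows": [
    [0,0,0,0.003,0,0,0],
    [0,0,0,0,0,0,0]
  ]
}}

```text
t: 5.88
tool_pos: [0.5545, -0.0363, 0.0757]
eef_rot: [[0.983, 0.185, 0.0], [0.185, -0.983, 0.0], [0.0, -0.0, -1.0]]
contact_force: [-1.7, -0.3, 1.6]
opening: 0.004
gripper_force: 0.8
```

Emit:
{"fn": "play_rows", "kwargs": {
  "rows": [
    [0,0,0,0.003,0,0,0],
    [0,0,0,0,0,0,0]
  ]
}}

```text
t: 6.12
tool_pos: [0.5545, -0.0364, 0.0751]
eef_rot: [[0.983, 0.185, -0.0], [0.185, -0.983, -0.0], [-0.0, 0.0, -1.0]]
contact_force: [-1.7, 0.1, 2.8]
opening: -0.0
gripper_force: 1.1
```

Emit:
{"fn": "play_rows", "kwargs": {
  "rows": [
    [0,0,0,0.003,0,0,0],
    [0,0,0,0,0,0,0]
  ]
}}

```text
t: 6.38
tool_pos: [0.5545, -0.0364, 0.0748]
eef_rot: [[0.983, 0.185, 0.0], [0.185, -0.983, -0.0], [-0.0, 0.0, -1.0]]
contact_force: [-3.3, 0.4, 4.9]
opening: -0.002
gripper_force: 2.5
```

Emit:
{"fn": "play_rows", "kwargs": {
  "rows": [
    [0,0,0,-0.02,0,0,0],
    [0,0,0,-0.1,0,0,0],
    [0,0,0,-0.15,0,0,0],
    [0,0,0,-0.2,0,0,0],
    [0,0,0,-0.25,0,0,0],
    [0,0,0,-0.05,0,0,0],
    [0,0,0,0,0,0,0],
    [0,0,0,0,0,0,0]
  ]
}}

```text
t: 7.38
tool_pos: [0.5541, -0.0362, 0.2266]
eef_rot: [[0.983, 0.185, -0.003], [0.185, -0.983, -0.0], [-0.003, -0.0, -1.0]]
contact_force: [0.0, 0.0, 0.2]
opening: -0.004
gripper_force: 0.0
```

```bash
python3 - <<'E'
from w import *
c=arm.camera('wrist');cv2.imwrite('pics/wrist2.png',cv2.resize(c['color'][60:260],None,fx=1.4,fy=1.4,interpolation=2)[:,:,::-1])
E
```

```text
7.375 [ 0.5541 -0.0362  0.2266] [[ 0.9827  0.1852 -0.0027]
 [ 0.1852 -0.9827 -0.0001]
 [-0.0026 -0.0004 -1.    ]] -0.0035785795878112586 [0.0429 0.0214 0.1535]
```

View pics/wrist2.png

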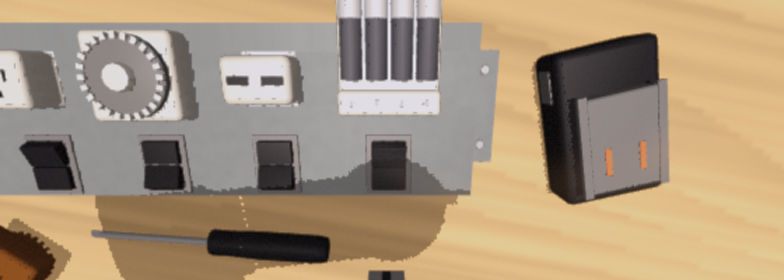

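The charger's rocker (388,165) lies in the hand's shadow, so its state is unclear. I'll move the hand away and compare it with the tap's rocker, which is off.

Emit:
{"fn": "play_rows", "kwargs": {
  "rows": [
    [0,-0.1,-0.2,0,0,0,0],
    [0,-0.1,-0.2,0,0,0,0],
    [0,-0.1,-0.2,0,0,0,0],
    [0,-0.1,-0.2,0,0,0,0],
    [0,-0.1,-0.2,0,0,0,0],
    [0,-0.1,-0.2,0,0,0,0],
    [0,-0.1,-0.2,0,0,0,0],
    [0,0,-0.2,0,0,0,0],
    [0,0,-0.2,0,0,0,0],
    [0,0,-0.2,0,0,0,0],
    [0,0,-0.2,0,0,0,0],
    [0,0,0,0,0,0,0],
    [0,0,0,0,0,0,0]
  ]
}}

```text
t: 9.05
tool_pos: [0.3353, 0.3698, 0.2275]
eef_rot: [[0.983, 0.186, -0.001], [0.186, -0.983, -0.002], [-0.001, 0.002, -1.0]]
contact_force: [0.0, -0.4, -1.2]
opening: 0.001
gripper_force: 0.0
```

```bash
python3 - <<'E'
from w import *
c=arm.camera('top')['color']
cv2.imwrite('pics/top2.png',cv2.resize(c[125:325,50:420],None,fx=2.1,fy=2.1,interpolation=2)[:,:,::-1])
o=np.load('pics/top0.npz')['color']
for n,i in(('before',o),('after',c)):
    for u,v in[(186,254),(227,247),(268,239),(309,232)]:
        print(n,[int(i.max(2)[v+k,u-3:u+4].mean()) for k in range(-10,11,2)])
E
```

```text
9.05 [0.3353 0.3698 0.2275] [[ 0.9826  0.1855 -0.0006]
 [ 0.1855 -0.9826 -0.0019]
 [-0.0009  0.0017 -1.    ]] 0.0014041742746507882 [ 0.0335 -0.4008 -1.2033]
before [106, 66, 52, 51, 52, 55, 68, 69, 69, 66, 83]
before [103, 68, 69, 72, 70, 49, 51, 53, 49, 51, 109]
before [111, 73, 70, 74, 75, 52, 50, 50, 49, 48, 107]
before [93, 69, 70, 70, 66, 49, 51, 53, 50, 68, 111]
after [105, 65, 50, 53, 51, 56, 68, 69, 68, 69, 83]
after [105, 70, 70, 71, 70, 54, 51, 50, 48, 53, 109]
after [110, 76, 73, 72, 77, 54, 49, 50, 50, 49, 107]
after [89, 49, 51, 51, 50, 63, 75, 74, 74, 76, 112]
```

View pics/top2.png

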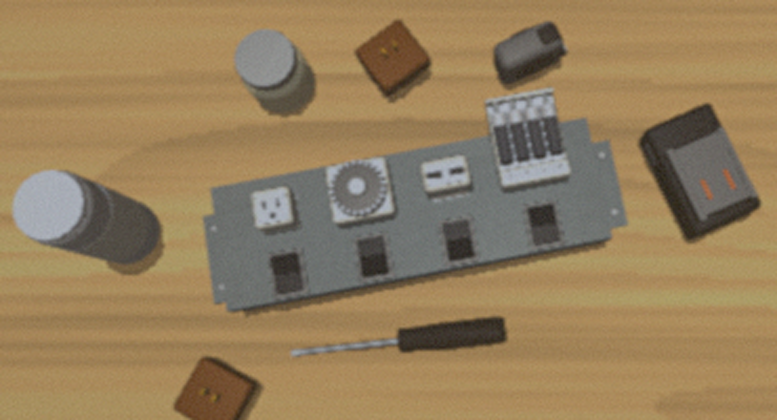

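The charger's rocker (crop 543,224) now has its far half dark and near half light, like the tap's, so it is off. The other three rockers are unchanged, and the plugs and other things look to be where they were. I'm handing in.

```bash
python3 -c "
from plant import arm
print(arm.finish_job())"
```

```text
the job is handed in; nothing more can be done
None
```

The charger's rocker is switched off with a light press (about 5 N at most on the sensor), the other switches and the bench items look unchanged in the top view, and the job is handed in with no verdict returned.

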